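Snap the food box shut

TASK

The lid of the food box is on and its two long-side tabs are locked, but the tabs at its two ends still stand open. With the fingertips, fold each end tab down and press its hooked edge in beneath the rim until it snaps home and stays shut by itself. Do not lift or tilt the box or shove it across the worktop, and leave the spice tin, funnel and stopper standing where they are.

Things in the scene. Friction and masses are not known exactly. Their poses are not given: they have to be found in the camera images.
- box: Glass food box of fruit, teal lid, about 1.9 kg, loose on the worktop (slides if pushed with some 8 to 10 N). Origin: centre of underside; z up, y along its length. Glass 118 x 178 mm (x, y), lid edge 140 x 200, lid top 84.5 mm high. Long-side tabs (x = +-70 mm) are locked and rigid. At both ends (+-y) a glass flange ends in a down-turned lip, its lower edge 53 mm up, 96 mm from the centre
- left_hinge (a point): middle of the hinge line of the left end tab (the box's +y end), 80 mm above the worktop; point of the box: its axes are the box's axes, the hinge line runs along x and the outside is towards +y
- right_hinge (a point): the same at the box's -y end: middle of the hinge line of the right end tab, 80 mm above the worktop; its axes are the box's axes, the outside is towards -y
- left_edge (a point): middle of the free edge of the left end tab, on its outer face, 30 mm from the hinge line. The tab is a plate 76 mm long (along the hinge) and 3 mm thick with a 9 mm hook on the inner side of its free edge. Locked, it hangs straight down, its edge 50 mm above the worktop, 101.5 mm from the box's centre
- right_edge (a point): the same for the right end tab
- left_tab (a joint): left end tab's angle: 0 = straight down, locked; 1.57 = level, straight out; more = raised above level (stop at 2.8). The stiff hinge stays where left between about 0.55 and 2.6; let go below that it springs back out to about 0.55 unless locked. The hook meets the lip near 0.25 and snaps under it, to about 0, with about 4 N inward at the free edge
- right_tab (a joint): the same for the right end tab
- spice_tin: chrome spice tin with a twist cap, 50 mm across, 84 mm high, standing beside a long side of the box; origin at the centre of its underside; leave it
- stopper: glass carafe stopper standing on its round head, 44 mm across, 56 mm high, beside a long side of the box; origin at the centre of its underside; leave it
- funnel: grey plastic funnel standing mouth down, 100 mm across with a small hanging tab to 69 mm, 105 mm high, on the far side of the box; origin at the centre of its underside; leave it
- rack: fixed two-tier steel rack with bowls and jars, 340 x 200 mm (x, y), 304 mm high, to the left of the work; origin at the centre of its footprint; keep clear of it
There are look-alikes about, which are no part of the job. There is more than one size of the funnel; the job needs the middle-sized.

How it is judged:
By the outcome, as a careful person would: the job done as asked, in the order asked, and still so for the second after the job is handed in, with the robot touching nothing.
It also fails if it takes over 48 s, if anything falls off the work surface, if the arm or the gripper's body presses on something with over 40 N, if the wrist force passes 120 N, or if a joint passes its speed limit or range.

ROBOT

A 7-joint arm with a two-finger parallel gripper is mounted at the origin on the work surface. World frame = base frame: x ahead of the robot, y to its left, z up, the work surface at z = 0. Lengths are in m, angles in rad, forces in N, time in s.
With the tool pointing down it reaches from about 0.425 to 0.95 m from the base axis. Payload 16.7 kg.
Tool frame: the origin (TCP) lies where the fingers leave the gripper's body, on its centre line; the fingertips stand 97 mm ahead of it and the grasp point (between the pads) lies 78 mm ahead of it; y points along the fingers, z is the direction in which the jaws open and shut, and the axes are right-handed (so a half turn about y gives the same grasp; the last joint's range is limited). The gripper opens to 94 mm and grips with 3 to 60 N. Pads are 16 mm wide; open, the fingers measure 119 mm over their backs; the gripper's body (75 mm by 177 mm) begins 78 mm behind the grasp point.
Start: joints at [-1.284, 0.426, 0.074, 1.606, -0.034, 1.111, -0.067], TCP at [0.286, 0.612, 0.303] pointing down, gripper open.
Joint ranges: [-2.85, 2.85], [-0.5, 2.14], [-1.23, 1.37], [0.21, 2.46], [-1.02, 4.16], [0.16, 2.05], [-2.73, 2.73]. Speed limits (rad/s): [1.89, 1.89, 2.39, 2.39, 3.01, 3.01, 3.01].

INTERFACE

Orientations are given as a unit quaternion [w, x, y, z].
In Python, from station import manip gives the robot as it stands. The module is installed in compiled form; this text tells all that it offers.
- The arm moves only by the shell command python3 -m pendant 'ROWS' [OPENING] [FORCE]. ROWS is JSON, a list of rows, each a list of 6 numbers: the shift along the tool's x, y, z in m, then the turn, a rotation vector about the tool's x, y, z in rad. In form: [[x, y, z, ax, ay, az], ...]. A call has 1 to 20 rows; each row shifts and turns the commanded pose from where the row before left it, along the tool's axes as they then stand; what a row does not reach is not made up. A row lasts 1/12 s, in which the tool goes at most 41.7 mm and 7.16 degrees, less where a joint would pass 70% of its speed; a pose out of reach is approached as far as the arm can. A call with a gripper value outside its range is refused whole. OPENING is the opening, from 0 (shut) to 1 (fully open), set as the call begins (- or left out, the last holds). The fingers move at their own pace and stop on an object; FORCE is the grip in N (left out, the last holds). Time passes only in rows, so rows that do not move let the fingers close. It gives the time, the measured TCP pose, the force and the opening at its end, in the units of the state.
- manip.read_state(): the state, without advancing time (a new reading comes with each control period).
- manip.get_image(name): name is "side" or "top" or "wrist"; returns a dict with "color" (400x640x3 uint8, red, green, blue), "fx", "fy", "cx", "cy" (pixels), "cam_to_world" (4x4, takes a point from camera to world coordinates). Camera axes: x right, y down, z forward; pixel columns grow to the right and rows downward; lengths in m; the calibration is good to about 2 mm. A picture is of the moment at which its call begins. There is no depth.
- manip.sign_off(): hands the job in, once; it reports no verdict.
The state is a dict: "t": time; "joints": joint angles; "qd": joint speeds; "effort": joint torques, N m; "ee_pos": TCP position; "orientation": TCP orientation; "contact_force": force on the tool from outside, world axes, zero at the start; "torque": the same for the moment, N m; "opening": finger opening in m.
Only numpy, scipy, OpenCV 4.12 (cv2) and the standard library are available. Lean on these libraries where they do the work, as an engineer would, in place of code of your own. Each camera call takes 0.05 s, during which the arm holds its last target.

## Working session

There is one attempt and no reset: what is moved stays moved. The work goes in short steps, Python scripts to look and compute and a shell command to move; the robot and the scene stay as the last step left them, time stands still between calls to the robot, and variables do not carry over. Pictures are saved under pics/ and viewed, and the job is handed in when it is done.

```bash
mkdir -p pics
cat > h.py <<'E'
import numpy as np, cv2
from scipy.spatial.transform import Rotation as R
from station import manip
def snap(n,f):
    im=manip.get_image(n); cv2.imwrite('pics/'+f,im['color'][:,:,::-1]); np.savez('pics/'+f[:-4]+'.npz',**im); return im
def ray(im,u,v):
    T=np.array(im['cam_to_world']); d=T[:3,:3]@np.array([(u-im['cx'])/im['fx'],(v-im['cy'])/im['fy'],1]); return T[:3,3],d
def onz(im,u,v,z):
    o,d=ray(im,u,v); return o+d*(z-o[2])/d[2]
def proj(im,p):
    T=np.array(im['cam_to_world']); q=T[:3,:3].T@(np.array(p)-T[:3,3]); return im['fx']*q[0]/q[2]+im['cx'],im['fy']*q[1]/q[2]+im['cy']
E
python3 - <<'E'
from h import *
for n in ('side','top','wrist'):
    im=snap(n,n+'0.png'); print(n,im['fx'],np.round(im['cam_to_world'],3).tolist())
s=manip.read_state(); print(s)
print(R.from_quat(s['orientation'],scalar_first=True).as_matrix().round(3))
E
```

```text
side 442.965236800097 [[0.98, -0.14, 0.144, 0.396], [-0.201, -0.7, 0.685, -0.549], [0.005, -0.7, -0.714, 0.826], [0.0, 0.0, 0.0, 1.0]]
top 449.7836921767364 [[-0.025, -0.991, 0.134, 0.419], [-1.0, 0.025, -0.001, 0.157], [-0.003, -0.134, -0.991, 1.114], [0.0, 0.0, 0.0, 1.0]]
wrist 322.0518560473893 [[0.424, 0.879, 0.219, 0.222], [0.906, -0.411, -0.104, 0.64], [-0.002, 0.242, -0.97, 0.385], [0.0, 0.0, 0.0, 1.0]]
{'t': 0.15, 'joints': array([-1.28347939,  0.42658245,  0.07384608,  1.60647357, -0.03408477,
        1.11080754, -0.06708081]), 'qd': array([ 0.00017422, -0.00155427, -0.00016557, -0.00160319, -0.00030286,
       -0.001905  , -0.00098786]), 'effort': array([ 3.83303166e-03, -9.36281705e+01,  3.66926596e+00, -4.54425395e+01,
       -4.86810459e-02,  1.78610149e-02,  9.65766731e-05]), 'ee_pos': array([0.28547027, 0.61138033, 0.30213407]), 'orientation': array([-0.68995443,  0.69066266, -0.15326398,  0.15316046]), 'contact_force': array([-0.38611998, -1.01987346,  0.18856238]), 'torque': array([-0.00358383,  0.01781234,  0.04921342]), 'opening': 0.09410538703568472}
[[ 0.906 -0.     0.423]
 [-0.423 -0.001  0.906]
 [ 0.    -1.    -0.001]]
```

View pics/side0.png

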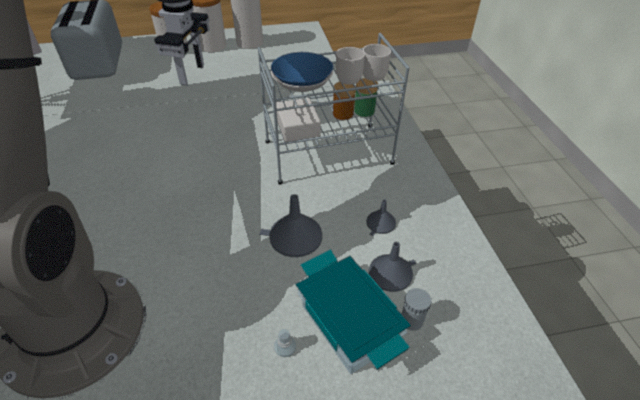

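View pics/top0.png

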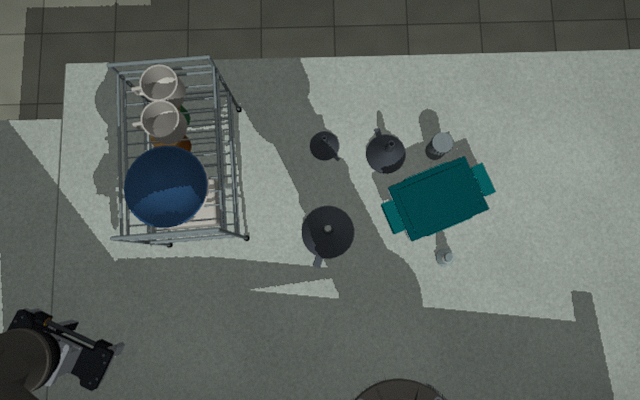

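View pics/wrist0.png

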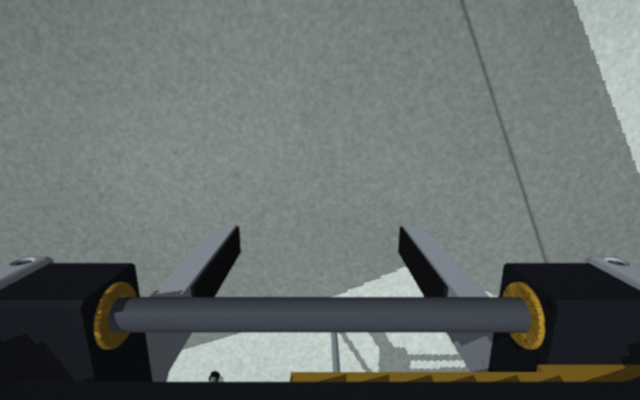

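The side view shows one box with a teal lid, centre about (353,307). Its tabs are at (320,262) and (388,348), both standing out. The top view shows the lid at (439,199), the left tab at (393,217) and the right tab at (484,179). The stopper is at (445,256), the tin at (440,147) and the rack at (180,150). There are three funnels, at (385,153), (324,146) and (328,232). Next I'll measure the lid and tabs.

Run:
```python
from h import *
im=dict(np.load('pics/top0.npz')); c=im['color']
hsv=cv2.cvtColor(c,cv2.COLOR_RGB2HSV)
m=cv2.inRange(hsv,(80,120,40),(98,255,255)); m[:, :350]=0
op=cv2.morphologyEx(m,cv2.MORPH_OPEN,cv2.getStructuringElement(cv2.MORPH_ELLIPSE,(41,41)))
print(m.sum()/255,op.sum()/255)
cs,_=cv2.findContours(op,0,2); k=max(cs,key=cv2.contourArea)
r=cv2.minAreaRect(k); print(r)
P=np.array([onz(im,*p,0.0845) for p in cv2.boxPoints(r)]); print(P.round(4)); print(np.linalg.norm(P-np.roll(P,1,0),axis=1))
C=P.mean(0); print('C',C)
t=cv2.subtract(m,cv2.dilate(op,np.ones((5,5)))); 
n,l,st,ce=cv2.connectedComponentsWithStats(t)
for i in range(1,n):
    if st[i,4]>60:
        k=cv2.findContours((l==i).astype(np.uint8),0,2)[0][0]; print(ce[i],st[i],cv2.boxPoints(cv2.minAreaRect(k)).tolist())
big=cv2.resize(c[110:280,350:520],None,fx=3.5,fy=3.5,interpolation=cv2.INTER_CUBIC)
s=dict(np.load('pics/side0.npz'))['color'][180:380,240:460]
cv2.imwrite('pics/crop0.png',big[:,:,::-1]); cv2.imwrite('pics/crop1.png',cv2.resize(s,None,fx=3,fy=3)[:,:,::-1])
```

```text
5879.0 5023.0
((436.02813720703125, 198.78256225585938), (61.518287658691406, 96.38409423828125), 67.61986541748047)
[[ 0.5834  0.0313  0.0845]
 [ 0.6651 -0.1808  0.0845]
 [ 0.5299 -0.2256  0.0845]
 [ 0.451  -0.0166  0.0845]]
[0.14085468 0.22726542 0.14246576 0.22333334]
C [ 0.55737274 -0.09791965  0.0845    ]
[485.17391304 179.73517787] [474 163  21  33 253] [[473.7980651855469, 165.41444396972656], [484.3070983886719, 161.79063415527344], [494.7321472167969, 192.0233612060547], [484.2231140136719, 195.6471710205078]]
[388.98657718 217.84563758] [381 202  20  32 149] [[380.1034240722656, 204.24136352539062], [387.5862121582031, 201.03445434570312], [400.3620910644531, 230.84481811523438], [392.8793029785156, 234.05172729492188]]
```

View pics/crop0.png

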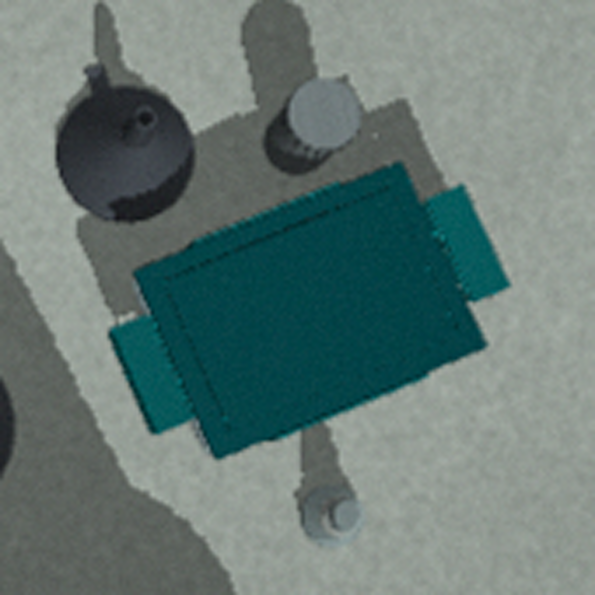

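View pics/crop1.png

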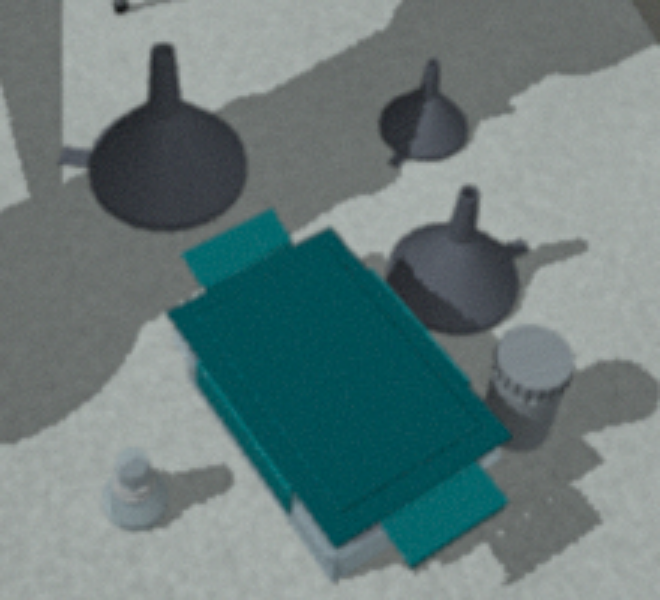

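The crops show the box with the middle-sized funnel at (385,153) beside it, and the smaller (324,146) and larger (328,232) funnels as look-alikes. The lid corners are at crop pixels (403,162), (136,270), (218,459) and (487,346). Opening merged part of the tab into the lid, so I'll use the corners and separate the two by brightness.

Run:
```python
from h import *
im=dict(np.load('pics/top0.npz')); sd=dict(np.load('pics/side0.npz'))
f=lambda p:(350+(p[0]+.5)/3.5-.5,110+(p[1]+.5)/3.5-.5)
g=lambda p:(240+(p[0]+.5)/3-.5,180+(p[1]+.5)/3-.5)
P=np.array([onz(im,*f(p),0.0845) for p in [(403,162),(136,270),(218,459),(487,346)]])
Q=np.array([onz(sd,*g(p),0.0845) for p in [(511,436),(332,229),(168,314),(338,543)]])
for n,X in (('top',P),('side',Q)):
    print(n,X.round(4).tolist(),np.linalg.norm(X-np.roll(X,1,0),axis=1).round(4),X.mean(0).round(4))
    d=(X[1]+X[2]-X[0]-X[3]);a=np.arctan2(-d[0],d[1]);d2=X[0]+X[1]-X[2]-X[3];print('yaw',a,np.arctan2(d2[1],d2[0]))
C=(P.mean(0)+Q.mean(0))/2
def tri(a,b):
    o1,d1=ray(im,*a);o2,d2=ray(sd,*b)
    A=np.stack([d1,-d2],1);s=np.linalg.lstsq(A,o2-o1,rcond=None)[0]
    return (o1+d1*s[0]+o2+d2*s[1])/2, np.linalg.norm(o1+d1*s[0]-o2-d2*s[1])
# tab free corners: left (top-crop far/near) , right
for n,a,b in [('L far',(110,329),(276,210)),('L near',(153,434),(183,258)),('R far',(464,186),(507,498)),('R near',(509,285),(415,567))]:
    print(n,*tri(f(a),g(b)))
for n,a,z in [('tin top',(325,115),.084),('stopper',(345,510),.056),('funnel spout',(146,117),.105)]: print(n,onz(im,*f(a),z).round(4))
```

```text
top [[0.656, -0.1706, 0.0845], [0.5874, 0.0109, 0.0845], [0.4614, -0.0371, 0.0845], [0.531, -0.2176, 0.0845]] [0.1335 0.194  0.1349 0.1934] [ 0.5589 -0.1036  0.0845]
yaw 0.3647122761364222 0.3616483970218499
side [[0.6534, -0.1748, 0.0845], [0.5856, 0.0036, 0.0845], [0.4605, -0.0439, 0.0845], [0.5307, -0.2204, 0.0845]] [0.1309 0.1908 0.1339 0.1899] [ 0.5575 -0.1089  0.0845]
yaw 0.37063922296894614 0.3593602973379185
L far [0.54993805 0.02934644 0.08274444] 0.0024870015270592426
L near [0.47903644 0.00364481 0.07883385] 3.775192689642854e-05
R far [ 0.63882865 -0.21144883  0.0803542 ] 0.0012706671428726988
R near [ 0.57268905 -0.2389283   0.07435434] 9.827242757936145e-05
tin top [ 0.6896 -0.1206  0.084 ]
stopper [ 0.4266 -0.1253  0.056 ]
funnel spout [0.6858 0.0028 0.105 ]
```

```bash
python3 -m pendant '[[0.005,-0.037,-0.005,0,0,0],[0.005,-0.037,-0.005,0,0,0],[0.005,-0.037,-0.005,0,0,0],[0.026,0,-0.025,0,0,0],[0.026,0,-0.025,0,0,0],[0.026,0,-0.025,0,0,0],[0.026,0,-0.025,0,0,0],[0.026,0,-0.025,0,0,0],[0.026,0,-0.025,0,0,0],[0.026,0,-0.025,0,0,0],[0.026,0,-0.025,0,0,0],[0.026,0,-0.025,0,0,0],[0.026,0,-0.025,0,0,0],[0.026,0,-0.025,0,0,0],[0.026,0,-0.025,0,0,0],[0.026,0,-0.025,0,0,0],[0.026,0,-0.025,0,0,0]]' 0
python3 -m pendant '[[0,0,0,0,0.11,0],[0,0,0,0,0.11,0],[0,0,0,0,0.11,0],[0,0,0,0,0.11,0],[0,0,0,0,0.11,0],[0,0,0,0,0.11,0],[0,0,0,0,0.11,0],[0,0,0,0,0,0],[0,0,0,0,0,0]]'
cat >> h.py <<'E'
C=np.array([.559,-.105,0]); yaw=0.363
B=np.array([[np.cos(yaw),-np.sin(yaw),0],[np.sin(yaw),np.cos(yaw),0],[0,0,1]])
def st():
    s=manip.read_state(); M=R.from_quat(s['orientation'],scalar_first=True).as_matrix(); p=s['ee_pos']
    tip=p+M[:,1]*.097
    print('t',round(s['t'],2),'tip box',(B.T@(tip-C)*1000).round(1),'F box',(B.T@s['contact_force']).round(2),'open',round(s['opening'],4)); print('tool axes in box\n',(B.T@M).round(3)); return s,M,tip
def go(bx,by,bz): # tip target in box frame -> tool shift
    s,M,tip=st(); print('shift tool',(M.T@(C+B@np.array([bx,by,bz])-tip)).round(4))
E
python3 -c "
from h import *
go(.0025,.126,.13)"
```

```text
t: 1.57
ee_pos: [0.4747, 0.1186, 0.4138]
orientation: [0.69, -0.69, 0.153, -0.153]
contact_force: [0.9, 0.8, -0.2]
opening: 0.0004
t: 2.32
ee_pos: [0.4745, 0.1205, 0.4136]
orientation: [-0.583, 0.583, -0.4, 0.4]
contact_force: [0.7, 0.2, 0.8]
opening: 0.0005
t 2.32 tip box [  1.  240.8 316.6] F box [ 0.74 -0.01  0.77] open 0.0005
tool axes in box
 [[ 0.004 -0.     1.   ]
 [-1.     0.     0.004]
 [-0.    -1.    -0.   ]]
shift tool [0.1148 0.1866 0.001 ]
```

```bash
python3 -m pendant '[[0.029,0,0,0,0,0],[0.029,0,0,0,0,0],[0.029,0.01,0,0,0,0],[0.028,0.02,0.001,0,0,0],[0,0.036,0,0,0,0],[0,0.036,0,0,0,0],[0,0.036,0,0,0,0],[0,0.034,0,0,0,0],[0,0.014,0,0,0,0],[0,0,0,0,0,0]]'
python3 - <<'E'
from h import *
st()
for n in ('side','top'):
    im=snap(n,n+'1.png'); 
    for p in [(0,.1,.08),(0,.13,.08),(0,-.1,.08)]: print(n,np.round(proj(im,C+B@np.array(p))))
    (a,b,c,d)=(120,280,350,520) if n=='top' else (170,380,240,460)
    cv2.imwrite('pics/'+n+'1c.png',cv2.resize(im['color'][a:b,c:d],None,fx=2.8,fy=2.8)[:,:,::-1])
E
```

```text
t: 3.15
ee_pos: [0.5149, 0.0133, 0.2246]
orientation: [-0.581, 0.585, -0.401, 0.399]
contact_force: [-0.3, -0.2, -0.1]
opening: 0.0003
t 3.15 tip box [  0.2 126.3 127.6] F box [-0.39 -0.09 -0.07] open 0.0003
tool axes in box
 [[ 0.005 -0.005  1.   ]
 [-1.     0.     0.005]
 [-0.    -1.    -0.005]]
side [323. 268.]
side [315. 258.]
side [383. 344.]
top [399. 214.]
top [387. 219.]
top [478. 182.]
```

View pics/side1c.png

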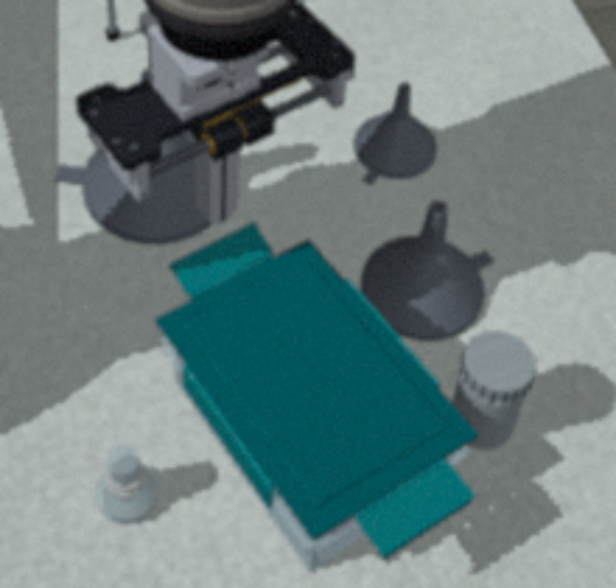

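View pics/top1c.png

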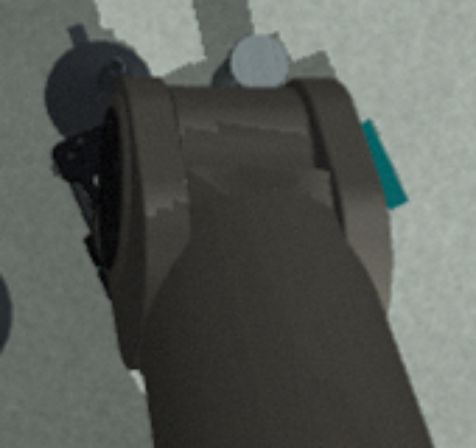

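The side crop shows the fingertips at (222,205), just above the left tab's free edge. The top view is blocked by the arm. I'll check the large funnel's height and position against the gripper body before going down.

Run:
```python
from h import *
im=dict(np.load('pics/top0.npz')); sd=dict(np.load('pics/side0.npz'))
for a,b in [((328,229),(294,197)),((388,143.5),(396,243))]:
    o1,d1=ray(im,*a);o2,d2=ray(sd,*b);s=np.linalg.lstsq(np.stack([d1,-d2],1),o2-o1,rcond=None)[0]
    p=o1+d1*s[0];q=o2+d2*s[1];print(p,q,B.T@((p+q)/2-C))
go(.002,.126,.042)
```

```text
[0.48956881 0.15368529 0.1326188 ] [0.49194387 0.15352981 0.13279047] [0.02802984 0.26598758 0.13270464]
[0.68720446 0.00930999 0.09647117] [0.68701331 0.0093384  0.09641662] [0.16035505 0.0613854  0.0964439 ]
t 3.25 tip box [  2.3 125.6 131. ] F box [-0.59  0.02  0.26] open 0.0004
tool axes in box
 [[ 0.003 -0.001  1.   ]
 [-1.    -0.     0.003]
 [ 0.    -1.    -0.001]]
shift tool [-0.0004  0.089  -0.0002]
```

```bash
python3 -m pendant '[[0,0.02,0,0,0,0],[0,0.02,0,0,0,0],[0,0.006,0,0,0,0],[0,0.004,0,0,0,0],[0,0.004,0,0,0,0],[0,0.004,0,0,0,0]]'
python3 -m pendant '[[0,0.004,0,0,0,0],[0,0.004,0,0,0,0],[0,0.004,0,0,0,0],[0,0.004,0,0,0,0]]'
python3 -m pendant '[[0,0.004,0,0,0,0],[0,0.004,0,0,0,0],[0,0.004,0,0,0,0],[0,0.003,0,0,0,0],[0,0,0,0,0,0]]'
python3 -c "
from h import *
st()
im=snap('side','side2.png');cv2.imwrite('pics/side2c.png',cv2.resize(im['color'][200:380,240:440],None,fx=3,fy=3)[:,:,::-1])"
```

```text
t: 3.75
ee_pos: [0.5171, 0.0134, 0.1706]
orientation: [0.583, -0.582, 0.401, -0.402]
contact_force: [0.2, 0.1, 1.3]
opening: 0.0005
t: 4.08
ee_pos: [0.5165, 0.0135, 0.1535]
orientation: [0.582, -0.582, 0.401, -0.401]
contact_force: [-0.7, -0.2, 2.5]
opening: 0.0005
t: 4.5
ee_pos: [0.5161, 0.0134, 0.138]
orientation: [-0.582, 0.583, -0.401, 0.401]
contact_force: [-0.2, 1.1, -0.5]
opening: 0.0005
t 4.5 tip box [  1.8 125.9  41. ] F box [ 0.19  1.05 -0.48] open 0.0005
tool axes in box
 [[ 0.001 -0.001  1.   ]
 [-1.     0.     0.001]
 [-0.    -1.    -0.001]]
```

View pics/side2c.png

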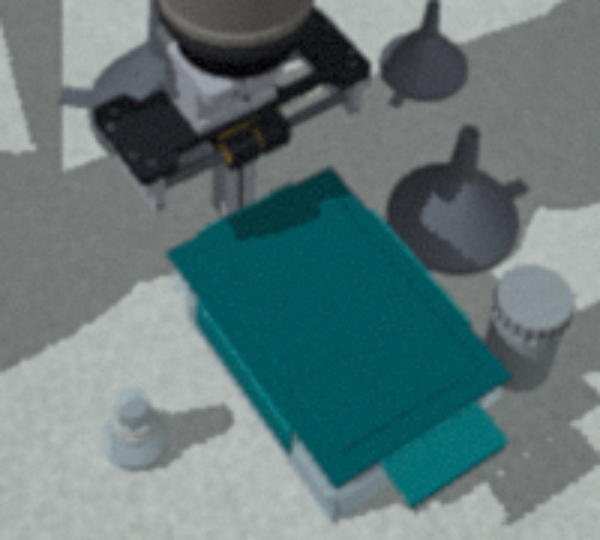

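The side crop shows the left tab folded out of sight below the lid, with the fingers in front of it at (232,190). Next I'll push inward.

```bash
python3 -m pendant '[[0.002,0,0,0,0,0],[0.002,0,0,0,0,0],[0.002,0,0,0,0,0],[0.002,0,0,0,0,0],[0.001,0,0,0,0,0],[0,0,0,0,0,0]]' | grep -v ori
for i in 1; do python3 -m pendant '[[0.001,0,0,0,0,0],[0.001,0,0,0,0,0],[0,0,0,0,0,0]]' | grep -v ori; done
python3 -c "
from h import *
st()"
```

```text
t: 5.05
ee_pos: [0.5196, 0.0049, 0.1387]
contact_force: [-0.8, 4.3, -2.7]
opening: 0.0007
t: 5.3
ee_pos: [0.5205, 0.0027, 0.1388]
contact_force: [-1.0, 0.1, -1.3]
opening: 0.0
t 5.3 tip box [  2.3 114.3  41.8] F box [-0.96  0.42 -1.31] open 0.0
tool axes in box
 [[ 0.001  0.     1.   ]
 [-1.    -0.     0.001]
 [ 0.    -1.     0.   ]]
```

```bash
python3 -m pendant '[[0.001,0,0,0,0,0],[0,0,0,0,0,0]]' | grep -v ori;python3 -m pendant '[[0.001,0,0,0,0,0],[0,0,0,0,0,0]]' | grep -v ori
python3 -c "
from h import *
st()"
```

```text
t: 5.47
ee_pos: [0.5208, 0.0021, 0.1388]
contact_force: [-1.8, 2.4, 0.1]
opening: 0.0005
t: 5.63
ee_pos: [0.5209, 0.0019, 0.1387]
contact_force: [-3.8, 6.4, 3.5]
opening: 0.0005
t 5.63 tip box [  2.3 113.6  41.7] F box [-1.26  7.36  3.46] open 0.0005
tool axes in box
 [[ 0.002 -0.     1.   ]
 [-1.     0.001  0.002]
 [-0.001 -1.    -0.   ]]
```

Force rose to about 4 N, dropped to 0, then rose stiffly to 7 N. That looks like a snap followed by the stop. I'll back off and look.

```bash
python3 -m pendant '[[-0.004,0,0,0,0,0],[-0.008,0,0,0,0,0],[-0.012,0,0,0,0,0],[-0.012,0,0,0,0,0],[0,-0.03,0,0,0,0],[0,-0.035,0,0,0,0],[0,-0.035,0,0,0,0],[0,-0.035,0,0,0,0],[0,-0.035,0,0,0,0]]'|grep -v ori
python3 -c "
from h import *
st()
im=snap('side','side3.png');cv2.imwrite('pics/side3c.png',cv2.resize(im['color'][200:380,240:440],None,fx=3,fy=3)[:,:,::-1])
im=snap('wrist','wrist3.png')"
```

```text
t: 6.38
ee_pos: [0.5075, 0.0358, 0.3103]
contact_force: [0.6, 1.0, 0.4]
opening: 0.0003
t 6.38 tip box [  1.9 149.9 213.3] F box [0.89 0.73 0.45] open 0.0003
tool axes in box
 [[ 0.002 -0.     1.   ]
 [-1.    -0.     0.002]
 [ 0.    -1.    -0.   ]]
```

View pics/side3c.png

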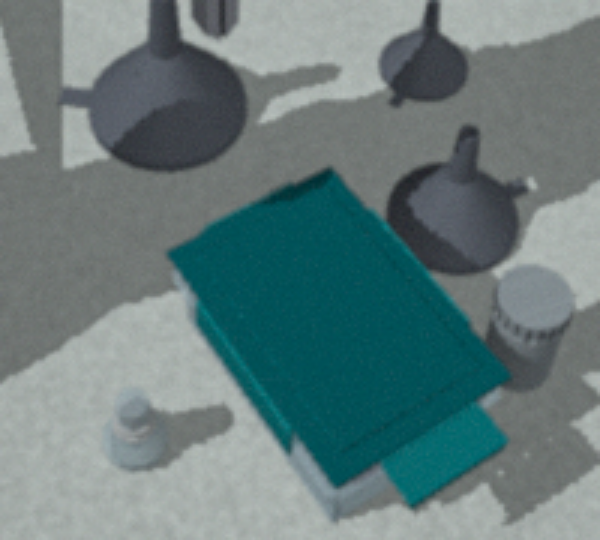

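View pics/wrist3.png

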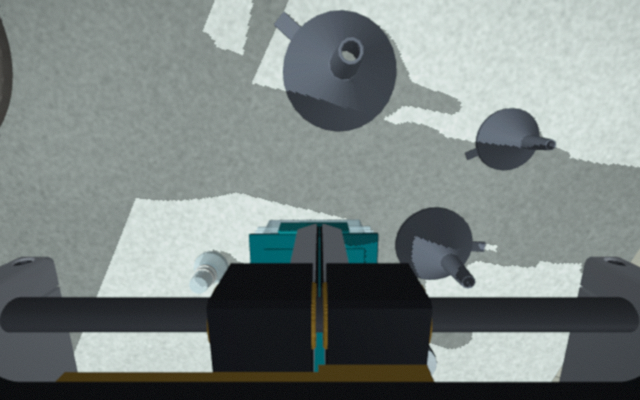

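Run:
```python
from h import *
im=dict(np.load('pics/wrist3.npz'));print(im['cam_to_world'].round(3))
for x in(-.038,.038):
  for n,p in [('hinge',(.1015,.08)),('lock',(.1015,.05)),('open.55',(.1015+.0157,.08-.0256)),('lidcorner',(.1,.0845)),('lip',(.096,.053))]:
    print(x,n,np.round(proj(im,C+B@np.array([x+.002,*p])),1))
cv2.imwrite('pics/w3c.png',cv2.resize(im['color'][200:280,230:400],None,fx=4.5,fy=4.5,interpolation=cv2.INTER_CUBIC)[:,:,::-1])
```

```text
[[ 0.935  0.343  0.093  0.485]
 [ 0.355 -0.908 -0.224  0.1  ]
 [ 0.007  0.242 -0.97   0.399]
 [ 0.     0.     0.     1.   ]]
-0.038 hinge [279.4 232. ]
-0.038 lock [282.4 222.9]
-0.038 open.55 [281.6 210.7]
-0.038 lidcorner [279.  234.9]
-0.038 lip [282.2 228.3]
0.038 hinge [351.9 231.8]
0.038 lock [349.1 222.7]
0.038 open.55 [349.8 210.6]
0.038 lidcorner [352.3 234.7]
0.038 lip [349.3 228.2]
```

View pics/w3c.png

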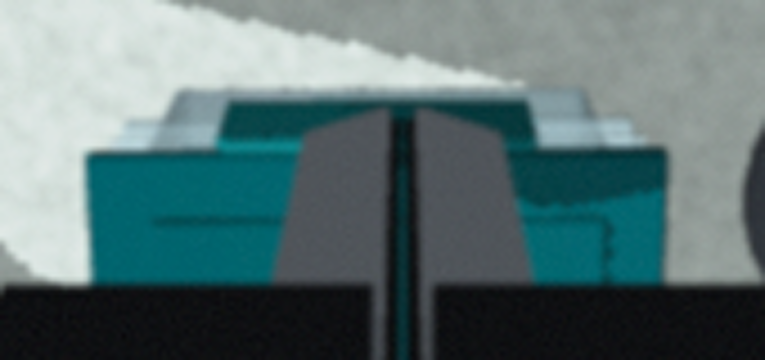

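The wrist crop shows the left tab's free edge at row 222. Locked predicts 222.8 and sprung open predicts 210.7, so the left tab is locked. The box hasn't moved. Now the right end.

```bash
python3 -m pendant '[[0.034,0,0,0,0,0],[0.034,0,0,0,0,0],[0.034,0,0,0,0,0],[0.034,0,0,0,0,0],[0.034,0,0,0,0,0],[0.034,0,0,0,0,0],[0.034,0,0,0,0,0],[0.034,0,0,0,0,0],[0,0,0,0,0,0],[0,0,0,0,0,0]]'|grep -v ori
python3 -c "
from h import *
go(.0025,-.126,.115)
im=snap('wrist','wrist4.png')
im=snap('side','side4.png');cv2.imwrite('pics/side4c.png',cv2.resize(im['color'][180:380,240:460],None,fx=3,fy=3)[:,:,::-1])"
```

```text
t: 7.32
ee_pos: [0.6049, -0.2202, 0.3077]
contact_force: [-0.4, 0.9, -0.2]
opening: 0.0007
t 7.32 tip box [   1.9 -124.   210.7] F box [-0.06  0.94 -0.16] open 0.0007
tool axes in box
 [[-0.001 -0.002  1.   ]
 [-1.    -0.    -0.001]
 [ 0.    -1.    -0.002]]
shift tool [0.002  0.0957 0.0008]
```

View pics/side4c.png

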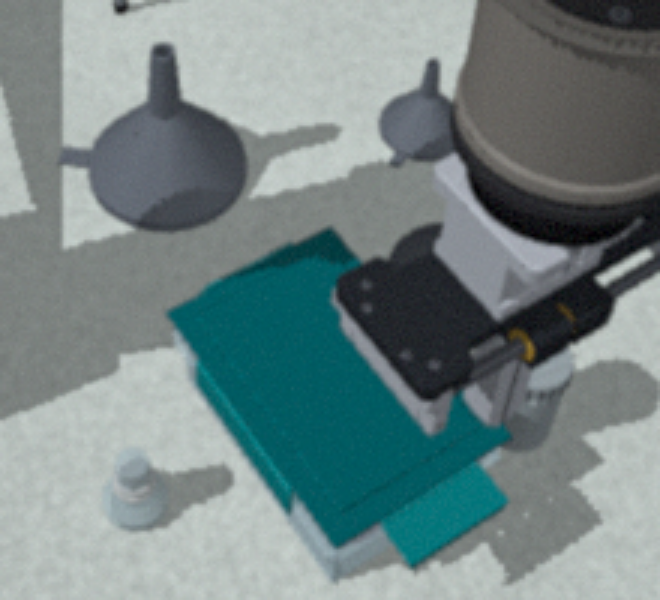

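View pics/wrist4.png

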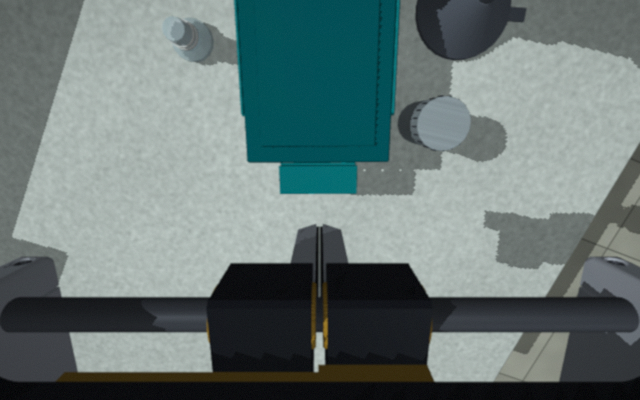

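The wrist view shows the right tab still level and open, spanning (280–357, 164–194), with the lid's end at row 162. I'll use it to check the box-centre estimate.

```bash
python3 -c "
from h import *
im=dict(np.load('pics/wrist4.npz'))
for u,v,z in [(318,162,.0845),(318,193.5,.078),(280,180,.08),(357,180,.08),(247,150,.0845),(390,150,.0845)]: print(u,v,(B.T@(onz(im,u,v,z)-C)*1000).round(1))
im=dict(np.load('pics/wrist3.npz'))
print((B.T@(onz(im,318,233.5,.0845)-C)*1000).round(1))
"
```

```text
318 162 [  0.7 -96.2  84.5]
318 193.5 [   0.5 -128.5   78. ]
280 180 [ -36.6 -114.4   80. ]
357 180 [  38.8 -114.6   80. ]
247 150 [-66.3 -84.7  84.5]
390 150 [ 68.6 -85.   84.5]
[  4.4 101.4  84.5]
```

```bash
python3 -m pendant '[[0.001,0.03,0.0005,0,0,0],[0.001,0.035,0,0,0,0],[0,0.03,0,0,0,0],[0,0.02,0,0,0,0],[0,0.008,0,0,0,0],[0,0.004,0,0,0,0],[0,0.004,0,0,0,0]]'|grep -v ori
python3 -c "
from h import *
go(.0025,-.126,.042)"
```

```text
t: 8.0
ee_pos: [0.6067, -0.2202, 0.1783]
contact_force: [-0.1, -0.9, 0.1]
opening: 0.0005
t 8.0 tip box [   3.8 -124.6   81.3] F box [-0.4  -0.84  0.09] open 0.0005
tool axes in box
 [[ 0.002  0.001  1.   ]
 [-1.    -0.     0.002]
 [ 0.    -1.     0.001]]
shift tool [ 0.0013  0.0393 -0.0013]
```

```bash
python3 -m pendant '[[0,0.004,0,0,0,0],[0,0.004,0,0,0,0],[0,0.004,0,0,0,0],[0,0.004,0,0,0,0],[0,0.004,0,0,0,0]]'|grep -v ori
python3 -m pendant '[[0,0.004,0,0,0,0],[0,0.004,0,0,0,0],[0,0.004,0,0,0,0],[0,0.004,0,0,0,0],[0,0.003,0,0,0,0],[0,0,0,0,0,0]]'|grep -v ori
python3 -c "
from h import *
st()
im=snap('side','side5.png');cv2.imwrite('pics/side5c.png',cv2.resize(im['color'][220:400,280:480],None,fx=3,fy=3)[:,:,::-1])"
```

```text
t: 8.42
ee_pos: [0.6064, -0.2211, 0.1577]
contact_force: [0.0, -0.3, 2.1]
opening: 0.0005
t: 8.92
ee_pos: [0.606, -0.2209, 0.1379]
contact_force: [-0.4, -1.9, 0.2]
opening: 0.0005
t 8.92 tip box [   2.7 -125.    40.9] F box [-1.03 -1.68  0.22] open 0.0005
tool axes in box
 [[ 0.001 -0.001  1.   ]
 [-1.     0.     0.001]
 [-0.    -1.    -0.001]]
```

View pics/side5c.png

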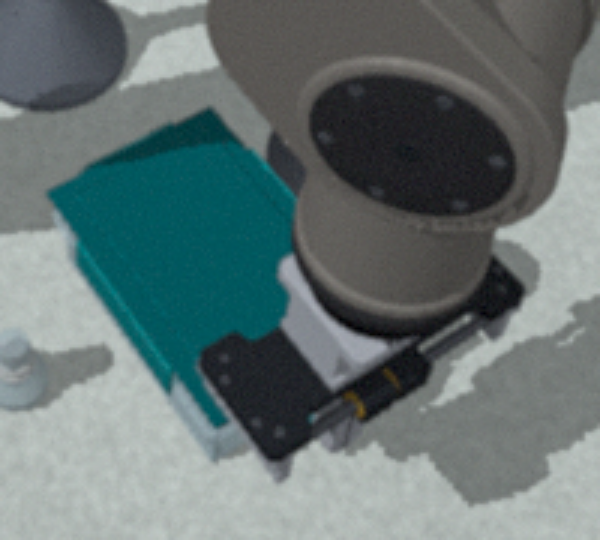

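```bash
python3 -m pendant '[[-0.002,0,0,0,0,0],[-0.002,0,0,0,0,0],[-0.002,0,0,0,0,0],[-0.002,0,0,0,0,0],[-0.002,0,0,0,0,0],[0,0,0,0,0,0]]' | grep -v ori
python3 -m pendant '[[-0.001,0,0,0,0,0],[-0.001,0,0,0,0,0],[0,0,0,0,0,0]]' | grep -v ori
python3 -c "
from h import *
st()"
```

```text
t: 9.47
ee_pos: [0.6026, -0.2113, 0.1387]
contact_force: [0.5, -1.0, -1.1]
opening: 0.0004
t: 9.72
ee_pos: [0.6021, -0.2102, 0.1388]
contact_force: [2.7, -5.1, -3.2]
opening: 0.0004
t 9.72 tip box [   3.  -113.7   41.8] F box [ 0.72 -5.7  -3.19] open 0.0004
tool axes in box
 [[ 0.001  0.     1.   ]
 [-1.    -0.001  0.001]
 [ 0.001 -1.     0.   ]]
```

```bash
python3 -m pendant '[[-0.001,0,0,0,0,0],[0,0,0,0,0,0]]' | grep -v ori
python3 -m pendant '[[-0.001,0,0,0,0,0],[0,0,0,0,0,0]]' | grep -v ori
python3 -c "
from h import *
st()"
```

```text
t: 9.88
ee_pos: [0.6017, -0.2092, 0.1388]
contact_force: [0.9, -3.7, -2.8]
opening: 0.0004
t: 10.05
ee_pos: [0.6012, -0.2078, 0.1387]
contact_force: [-0.1, -3.4, -2.8]
opening: 0.0002
t 10.05 tip box [   2.9 -111.1   41.7] F box [-1.34 -3.11 -2.77] open 0.0002
tool axes in box
 [[ 0.001 -0.     1.   ]
 [-1.     0.     0.001]
 [-0.    -1.    -0.   ]]
```

```bash
python3 -m pendant '[[-0.001,0,0,0,0,0],[0,0,0,0,0,0]]' | grep -v ori
python3 -m pendant '[[-0.001,0,0,0,0,0],[0,0,0,0,0,0]]' | grep -v ori
python3 -c "
from h import *
st()"
```

```text
t: 10.22
ee_pos: [0.6007, -0.2065, 0.1386]
contact_force: [-0.8, -1.0, -1.2]
opening: 0.0006
t: 10.38
ee_pos: [0.6004, -0.2056, 0.1387]
contact_force: [-0.3, 0.4, -0.3]
opening: 0.0005
t 10.38 tip box [   3.  -108.7   41.7] F box [-0.12  0.51 -0.31] open 0.0005
tool axes in box
 [[ 0.001 -0.     1.   ]
 [-1.     0.001  0.001]
 [-0.001 -1.    -0.   ]]
```

```bash
python3 -m pendant '[[-0.001,0,0,0,0,0],[0,0,0,0,0,0]]' | grep -v ori
python3 -c "
from h import *
st()"
```

```text
t: 10.55
ee_pos: [0.6002, -0.2052, 0.1388]
contact_force: [0.7, -3.7, -2.2]
opening: 0.0002
t 10.55 tip box [   3.  -108.4   41.8] F box [-0.64 -3.7  -2.22] open 0.0002
tool axes in box
 [[ 0.001  0.     1.   ]
 [-1.    -0.     0.001]
 [ 0.    -1.     0.   ]]
```

```bash
python3 -m pendant '[[-0.0005,0,0,0,0,0],[0,0,0,0,0,0]]' | grep -v ori
python3 -m pendant '[[0.004,0,0,0,0,0],[0.008,0,0,0,0,0],[0.012,0,0,0,0,0],[0.012,0,0,0,0,0],[0,-0.03,0,0,0,0],[0,-0.035,0,0,0,0],[0,-0.035,0,0,0,0],[0,-0.035,0,0,0,0],[0,-0.035,0,0,0,0],[0.03,-0.02,0,0,0,0],[0,0,0,0,0,0]]'|grep -v ori
python3 - <<'E'
from h import *
st()
im=snap('wrist','wrist6.png')
for x in(-.038,.038):
  for n,p in [('lock',(-.099,.05)),('open.55',(-.099-.0157,.08-.0256)),('lidedge',(-.0975,.0845))]:
    print(x,n,np.round(proj(im,C+B@np.array([x+.002,*p])),1))
cv2.imwrite('pics/w6c.png',cv2.resize(im['color'][90:250,220:420],None,fx=4,fy=3.7,interpolation=cv2.INTER_CUBIC)[:,:,::-1])
im=snap('side','side6.png');cv2.imwrite('pics/side6c.png',cv2.resize(im['color'][180:380,240:460],None,fx=3,fy=3)[:,:,::-1])
E
```

```text
t: 10.72
ee_pos: [0.6002, -0.2051, 0.1388]
contact_force: [2.0, -5.1, -3.5]
opening: 0.0005
t: 11.63
ee_pos: [0.6249, -0.2718, 0.3342]
contact_force: [-0.2, -1.6, 0.8]
opening: 0.0003
t 11.63 tip box [   2.8 -179.9  237.2] F box [-0.72 -1.39  0.82] open 0.0003
tool axes in box
 [[-0.002  0.005  1.   ]
 [-1.    -0.006 -0.002]
 [ 0.006 -1.     0.005]]
-0.038 lock [282.5 105.2]
-0.038 open.55 [282.5 120. ]
-0.038 lidedge [278.8 102.6]
0.038 lock [352. 105.]
0.038 open.55 [352.1 119.8]
0.038 lidedge [355.7 102.4]
```

View pics/wrist6.png

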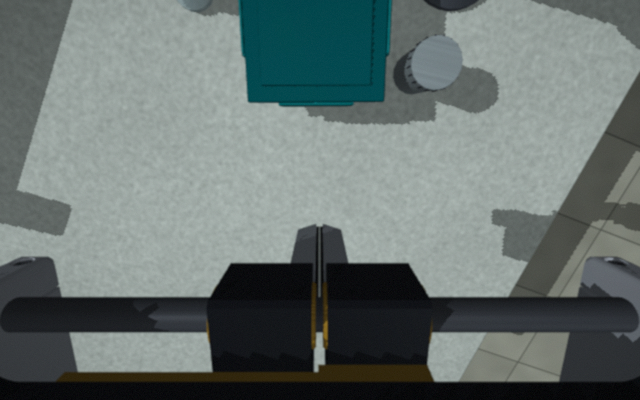

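View pics/side6c.png

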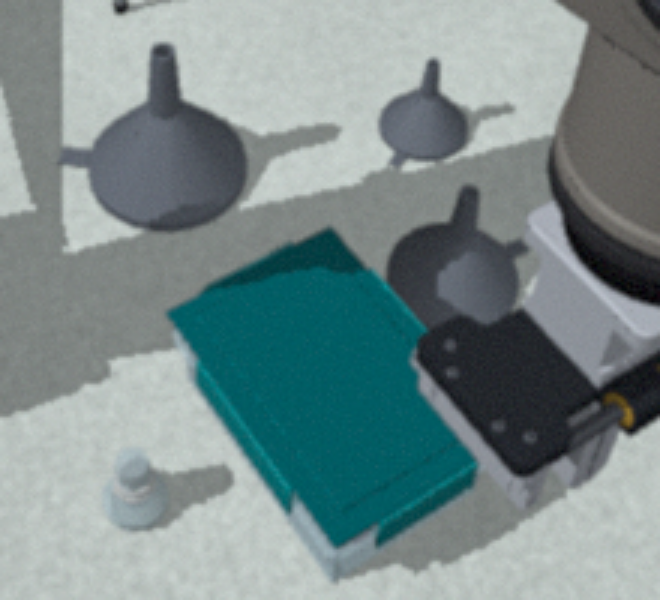

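The wrist view shows the right tab's edge at row 105. Locked predicts 105 and open predicts 120. The side crop shows the tab hanging straight down, with the lid corners unchanged at (168,314) and (338,543). I'll take one last top check of the left end.

Run:
```python
from h import *
im=snap('top','top7.png');cv2.imwrite('pics/top7c.png',cv2.resize(im['color'][110:280,350:520],None,fx=3.5,fy=3.5,interpolation=cv2.INTER_CUBIC)[:,:,::-1])
```

```text
(no output)
```

View pics/top7c.png

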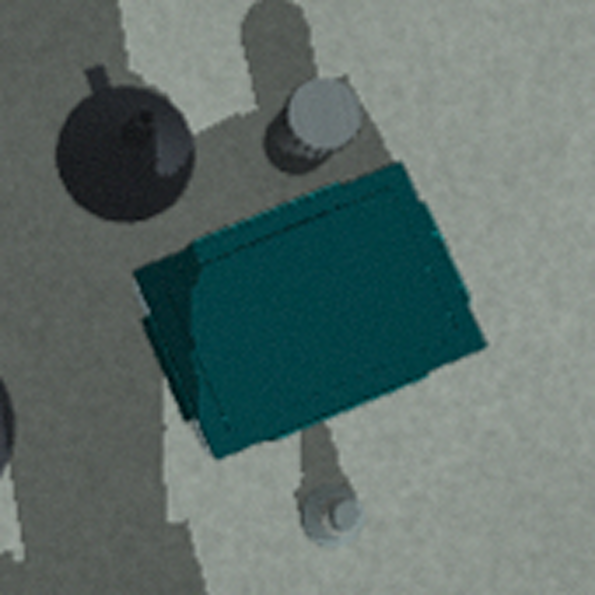

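Run:
```python
from h import *
im=dict(np.load('pics/top7.npz'))
for n,p in [('lidedge',(.1025,.0845)),('lock',(.104,.05)),('open',(.104+.0157,.0544))]:
  for x in (-.036,.04):
    u,v=proj(im,C+B@np.array([x,*p])); print(n,round((u-350)*3.5),round((v-110)*3.5))
```

```text
lidedge 191 416
lidedge 145 309
lock 181 421
lock 136 317
open 160 429
open 116 325
```

The sliver's outer edge runs through about (145,318) to (188,420). That matches the locked prediction of (136,317)–(181,421), not the open one of (116,325)–(160,429). The lid corners, tin, stopper and funnel are at the same pixels as at the start.

```bash
python3 -c "
from h import *
manip.sign_off()"
```

```text
the job is handed in; nothing more can be done
```

Both end tabs are folded down and snapped shut, and I handed the job in at about 12 s of the 48 s allowed. With closed fingertips, I pressed each tab down from above and then pushed its edge inward. The force built to about 4–6 N, dropped as the hook snapped under the rim, then rose stiffly against the stop. I backed off there, at no more than about 8 N.

**Tabs:** With the fingers withdrawn, both free edges lie where a locked tab should be:

| Tab | View | Measured | Locked | Sprung open |
|---|---|---|---|---|
| Left | wrist camera, row | 222 | 222.8 | 210.7 |
| Right | wrist camera, row | 105 | 105 | 120 |

The final top view, taken after the right tab was pressed, agrees that the left tab is still shut.

**Surroundings:** The lid corners, spice tin, funnel and stopper are at the same pixels as at the start.

**Disagreement:** My first estimate of the box's centre was about 2.5 mm off along its length. The wrist view showed this before I pressed the right tab, and I allowed for it. It made no difference to the result.

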